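Change the blade of the clay trimmer

ROBOT

A 6-joint arm with a two-finger parallel gripper is mounted at the origin on a cart in front of the work surface, level with it; the furniture and walls round the work are solid. World frame = base frame: x ahead of the robot, y to its left, z up, the work surface at z = 0. Lengths are in m, angles in rad, forces in N, time in s.
With the tool pointing down it reaches from about 0.3 to 0.875 m from the base axis. Payload 6.4 kg.
Tool frame: the origin (TCP) lies between the finger pads; the fingertips stand 8 mm ahead of it and the grasp point (between the pads) lies 11 mm behind it (ctrl.finger_overhang is the distance from the TCP to the fingertips, in m); z points along the fingers, y is the line along which they close (so a half turn about z gives the same grasp; the last joint's range is limited). The gripper opens to 85 mm and grips with 20 to 120 N. Pads are 22 mm wide; open, the fingers measure 114 mm over their backs; the gripper's body (76 mm by 85 mm) begins 54 mm behind the grasp point. The pads swing forward as they close: fully open they stand 13 mm farther back than shut.
Start: joints at [-1.385, 0.181, 1.607, -0, 1.354, -0.206], TCP at [0.22, -0.531, 0.239] pointing down, gripper open.
Joint ranges: [-2.99, 2.99], [-0.89, 2.07], [0.3, 2.58], [-1.14, 4.28], [0, 2.63], [-3.12, 3.12]. Speed limits (rad/s): [2.57, 2.57, 3.01, 3.14, 3.14, 3.14].

INTERFACE

Orientations are given as a unit quaternion [w, x, y, z].
In Python, from bench import ctrl, camera gives the robot as it stands.
- The arm moves only by the shell command python3 -m pendant 'ROWS' [OPENING]. ROWS is JSON, a list of rows, each a list of 6 numbers: the shift along the world's x, y, z normalised to -1 to 1, where 1 is 200 mm, then the turn, a rotation vector about the world's x, y, z normalised to -1 to 1, where 1 is pi/2 rad. In form: [[dx, dy, dz, rx, ry, rz], ...]. A call has exactly 10 rows; each row shifts and turns the commanded pose from where the row before left it; what a row does not reach is not made up. A row lasts 1/8 s, in which the tool goes at most 62.5 mm and 10.7 degrees, less where a joint would pass 70% of its speed; a pose out of reach is approached as far as the arm can. A call with a number of a shift or a turn outside -1 to 1 is refused whole. A call with a gripper value outside its range is refused whole. OPENING is the opening, from -1 (shut) to 1 (fully open), set as the call begins (- or left out, the last holds). The fingers move at their own pace and stop on an object; the grip force is fixed at half the most. Time passes only in rows, so rows that do not move let the fingers close, or fill a call up. It gives the time, the measured TCP pose, the force, the opening and the grip force at its end, in the units of the state.
- ctrl.get_obs(): the state, without advancing time (a new reading comes with each control period).
- camera(name): name is "scene" or "top" or "wrist"; returns a dict with "color" (480x640x3 uint8, blue, green, red), "fx", "fy", "cx", "cy" (pixels), "distortion" ([k1, k2, p1, p2, k3] as OpenCV has them; the pictures are not rectified), "xyz" and "rotation" of the camera in the world; the wrist camera has in their place "hand_eye" (4x4, takes a point from camera to tool coordinates, whose origin is the TCP and whose axes are the flange's). Camera axes: x right, y down, z forward; pixel columns grow to the right and rows downward; lengths in m; the calibration is good to about 2 mm. A picture is of the moment at which its call begins: read the wrist's pose just before it. There is no depth.
- ctrl.hand_in(): hands the job in; it is judged then, once.
The state is a dict: "time_s": time; "q": joint angles; "dq": joint speeds; "joint_efforts": joint torques, N m; "eef_pos": TCP position; "eef_rot": TCP orientation; "wrist_force": force on the tool from outside, world axes, zero at the start; "torque": the same for the moment, N m; "opening": opening from 0.0 (shut) to 1.0 (fully open); "grasp_force": force on a finger pad.
Only numpy, scipy, OpenCV 4.12 (cv2) and the standard library are available. Lean on these libraries where they do the work, as an engineer would, in place of code of your own. Each camera call takes 0.05 s, during which the arm holds its last target. There are 200 camera calls.

TASK

Change the blade on the bench trimmer: first take the worn orange-gripped blade off its sloping seat and lay it flat, grip up, inside the black tray; then lay the fresh blue-gripped blade flat on the sloping seat, notched end uphill with the notch over the pin, and let go. Leave everything else on the table where it is: the green-gripped blade, the cup, the clay pack and the yellow scraper.

Things in the scene. Friction and masses are not known exactly. Their poses are not given: they have to be found in the camera images.
- worn_grip (a point): centre of the orange finger grip of the worn blade: an upright block 50 mm along x, 12 mm wide along y, 30 mm high on the middle of the plate; this point is half-way up it, 20 mm above the plate's underside. x runs along the blade towards its notched end, z is the plate's normal, up through the grip. 0.12 kg, varies by a third. Starts on the trimmer's seat, notch over the pin
- fresh_grip (a point): centre of the blue finger grip of the fresh blade, which is the same in shape, size, mass and axes as the worn one. It starts flat on the table, grip up
- plain_grip (a point): centre of the green finger grip of another blade of the same size and axes, but without a notch; it lies flat on the table and stays there
- worn_blade (a point): middle of the underside of the worn blade's steel plate, 110 (x) x 36 (y) x 5 (z) mm, 20 mm below worn_grip along the blade's z; same axes. The notch is an open slot 11 mm wide and 18 mm deep in the middle of the +x end
- fresh_blade (a point): middle of the underside of the fresh blade's plate, 20 mm below fresh_grip along the blade's z; same axes
- seat_centre (a point): middle of the trimmer's sloping steel seat, on its surface, 50 mm above the table: x points up the slope, y across, z is its normal; slope 30 degrees (0.52 rad), rising towards the right-hand side as the robot looks. Seat 128 x 44 mm. At x = -57.5 mm a ledge 8 mm high stops the blade's plain end. A blade is seated when the middle of its underside lies here, axes alike. The trimmer is fixed, at most 92 mm high
- seat_pin (a point): tip of the single brass locating pin on the seat, at x = +46 mm, y = 0 of seat_centre: 7 mm diameter, 10 mm high, tapered above 6 mm; same axes as seat_centre
- tray: black open tray, fixed, 160 mm along its x, 110 mm along y, walls 15 mm high and 4 mm thick, floor 4 mm thick; origin at the centre of its underside
- cup_mid (a point): centre of a white enamel cup, 69 mm across and 73 mm high, loose
- carton_mid (a point): centre of a red and orange torn-open clay pack, 51 x 121 x 34 mm, long side along y, loose
- scraper_mid (a point): centre of a yellow straight scraper 30 x 204 x 6 mm lying flat, long side along y, loose

How it is judged:
On the way, in this order (a step that is already met when the one before it is completed fails the run):
1. the worn blade lies flat in the tray, grip up, and is let go (x of worn_blade in the frame of tray between -0.04 and 0.04 m and y of worn_blade in the frame of tray between -0.045 and 0.045 m and height (world z) of worn_blade below 0.01 m and angle between worn_blade's own z axis and vertical below 0.1 rad and contact force between worn and the fingers below 0.05 N), for 0.2 s.
2. the fresh blade lies on the seat with its notch over the pin and is let go (x of fresh_blade in the frame of seat_centre between -0.005 and 0.007 m and y of fresh_blade in the frame of seat_centre between -0.006 and 0.006 m and z of fresh_blade in the frame of seat_centre below 0.0022 m and angle between the z axis of fresh_blade and the z axis of seat_centre, either way round below 0.04 rad and angle between the x axis of fresh_blade and the x axis of seat_centre, either way round below 0.12 rad and contact force between fresh and the fingers below 0.05 N), for 0.2 s.
At the end, for the whole second after the job is handed in: Worn blade flat in the tray, grip up. Fresh blade flat on the seat (underside within 2.2 mm and 0.04 rad of it), notch round the pin (centre within 6 mm across, -5 to +7 mm along the slope, turned under 0.12 rad). Both released, at rest (x of worn_blade in the frame of tray between -0.04 and 0.04 m and y of worn_blade in the frame of tray between -0.045 and 0.045 m and height (world z) of worn_blade below 0.01 m and angle between worn_blade's own z axis and vertical below 0.1 rad and x of fresh_blade in the frame of seat_centre between -0.005 and 0.007 m and y of fresh_blade in the frame of seat_centre between -0.006 and 0.006 m and z of fresh_blade in the frame of seat_centre below 0.0022 m and angle between the z axis of fresh_blade and the z axis of seat_centre, either way round below 0.04 rad and angle between the x axis of fresh_blade and the x axis of seat_centre, either way round below 0.12 rad and linear speed of each of fresh, worn below 0.02 m/s); the robot touches nothing.
It fails at once if the green-gripped blade is moved by more than 25 mm (distance of plain_grip from where it was at the start of the episode above 0.025 m).
It fails at once if the cup is moved by more than 25 mm or tipped (distance of cup_mid from where it was at the start of the episode above 0.025 m or angle between cup_mid's own z axis and vertical above 0.3 rad).
It fails at once if the clay pack is moved by more than 25 mm (distance of carton_mid from where it was at the start of the episode above 0.025 m).
It fails at once if the scraper is moved by more than 25 mm (distance of scraper_mid from where it was at the start of the episode above 0.025 m).
It also fails if it takes over 72 s, if anything falls off the work surface, if the arm or the gripper's body presses on something with over 40 N, if the wrist force passes 120 N, or if a joint passes its speed limit or range.

## Working session

There is one attempt and no reset: what is moved stays moved. The work goes in short steps, Python scripts to look and compute and a shell command to move; the robot and the scene stay as the last step left them, time stands still between calls to the robot, and variables do not carry over. Pictures are saved under pics/ and viewed, at most 10 in all, crops included, and the job is handed in when it is done.

```bash
ls; mkdir -p pics; python3 - <<'E'
from bench import ctrl,camera
import cv2,numpy as np
o=ctrl.get_obs(); print(o)
for n in("top","scene"):
    c=camera(n); cv2.imwrite(f"pics/{n}0.png",c["color"]); print({k:(np.array(v).tolist()) for k,v in c.items() if k!="color"})
E
```

```text
pics
{'time_s': 0.0, 'q': array([-1.38530774e+00,  1.81529829e-01,  1.60800532e+00,  1.81144274e-05,
        1.35380744e+00, -2.06296603e-01]), 'dq': array([-8.93252538e-04, -1.92070076e-03,  1.26794871e-03,  8.23609982e-04,
       -1.45161741e-03, -5.28269594e-05]), 'joint_efforts': array([-1.44216036e-03, -4.44880557e+01, -3.51339984e+01, -4.07304997e-04,
        9.18857491e-03, -3.11488350e-05]), 'eef_pos': array([ 0.21947923, -0.53088198,  0.23839175]), 'eef_rot': array([-8.74826026e-04,  9.80874330e-01,  1.94640139e-01,  1.79456197e-05]), 'wrist_force': array([-0.12859323, -0.09684382, -1.03743167]), 'torque': array([-0.00225029, -0.00047307, -0.00522302]), 'grasp_force': 0.0, 'opening': 0.9967767661966985}
{'fx': 507.07919775375615, 'fy': 507.07919775375615, 'cx': 330.88347075249163, 'cy': 239.6960707976859, 'distortion': [-0.10099265709882474, 0.0, 0.0, 0.0, 0.0], 'xyz': [0.46099012854036525, 0.20985771164151437, 0.9272122825435082], 'rotation': [-0.032167126473724356, 0.7095627025572395, -0.7026349418624857, 0.0423105848221361]}
{'fx': 535.2261924048237, 'fy': 535.2261924048237, 'cx': 323.9389841610939, 'cy': 240.9266607428085, 'distortion': [-0.025465963282689588, 0.0, 0.0, 0.0, 0.0], 'xyz': [0.0042370773810111615, 0.6106197582405385, 0.6856328815369936], 'rotation': [0.19533759295792605, -0.40337938485551056, 0.814012762492314, -0.36947465292036624]}
```

View pics/top0.png

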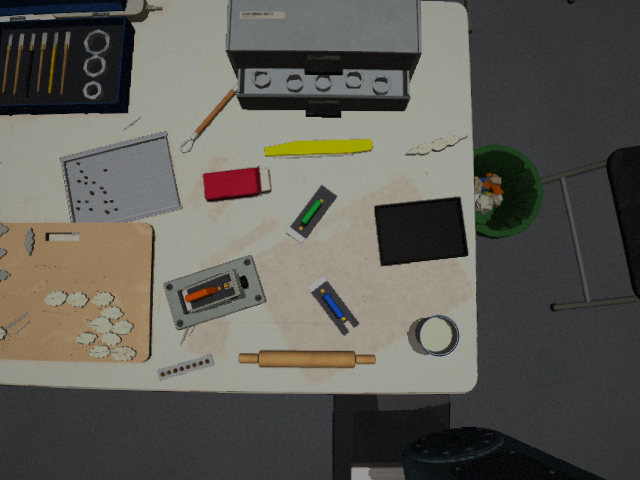

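View pics/scene0.png

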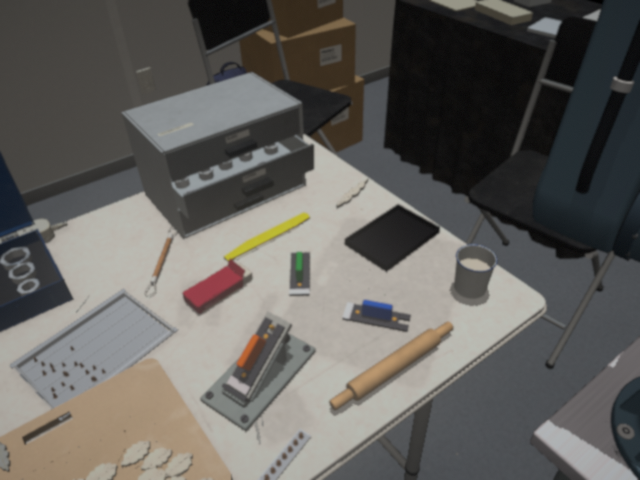

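The top view shows the worn blade on the trimmer at about (210,292), the fresh blade at (333,306) with its notch at the lower right, the tray at (421,231) and the plain blade at (312,213). I'll enlarge this area to measure it.

```bash
python3 - <<'E'
import cv2
a=cv2.imread("pics/top0.png")
A=cv2.resize(a[245:345,155:275],None,fx=5,fy=5,interpolation=cv2.INTER_CUBIC)
B=cv2.resize(a[265:345,295:365],None,fx=5,fy=5,interpolation=cv2.INTER_CUBIC)
import numpy as np
C=np.zeros((500,950+0,3),np.uint8);C[:500,:600]=A;C[:400,600:950]=B
C=np.clip(C.astype(float)*1.5,0,255).astype(np.uint8)
cv2.imwrite("pics/crop0.png",cv2.resize(C,None,fx=.84,fy=.84))
E
```

```text
(no output)
```

View pics/crop0.png

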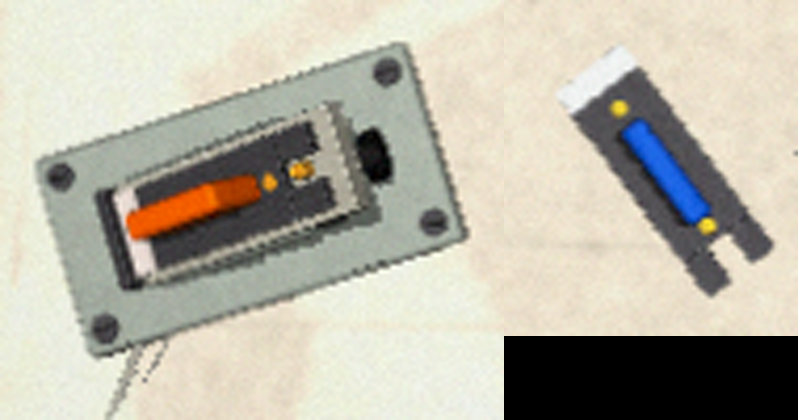

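```bash
cat > h.py <<'E'
import numpy as np,cv2
from scipy.spatial.transform import Rotation as R
from scipy.optimize import least_squares
def q2R(q): return R.from_quat([q[1],q[2],q[3],q[0]])
def Rz(a): return R.from_euler('z',a)
def cam(c,o=None):
    K=np.array([[c["fx"],0,c["cx"]],[0,c["fy"],c["cy"]],[0,0,1.]]);D=np.array(c["distortion"],float)
    if "hand_eye" in c:
        T=np.eye(4);T[:3,:3]=q2R(o["eef_rot"]).as_matrix();T[:3,3]=o["eef_pos"];T=T@np.array(c["hand_eye"]);return K,D,T[:3,:3],T[:3,3]
    return K,D,q2R(c["rotation"]).as_matrix(),np.array(c["xyz"])
def proj(C,P):
    K,D,Rc,t=C; p=(np.atleast_2d(P)-t)@Rc
    return cv2.projectPoints(p,np.zeros(3),np.zeros(3),K,D)[0][:,0]
def ray(C,uv,z):
    K,D,Rc,t=C; n=cv2.undistortPoints(np.array(uv,float).reshape(-1,1,2),K,D)[:,0]
    d=np.c_[n,np.ones(len(n))]@Rc.T
    return t+d*((z-t[2])/d[:,2])[:,None]
SL=np.radians(30)
def seatR(yaw): return Rz(yaw)*R.from_euler('y',-SL)
def fit(C,loc,uv,z,slope,x0):
    f=lambda s:(proj(C,[s[0],s[1],z]+(seatR(s[2]) if slope else Rz(s[2])).apply(loc))-uv).ravel()
    r=least_squares(f,x0); return r.x,r.fun.reshape(-1,2)
E
python3 - <<'E'
from h import *
from bench import camera
C=cam(camera("top")); np.set_printoptions(precision=4,suppress=True)
A=lambda p:np.array(p)/4.2+[155,245]
B=lambda p:(np.array(p)-[504,0])/4.2+[295,265]
print("seat",fit(C,[[46,0,10],[55,18,5],[55,-18,5],[64,22,0],[64,-22,0]]*np.array(1e-3),A([[301,170],[312,122],[340,207],[328,103],[365,210]]),.05,1,[.35,.4,-1.5]))
print(ray(C,A([[38,160],[405,42],[468,238],[95,355]]),.01))
print("fresh",fit(C,[[-55,-18,5],[-55,18,5],[55,-18,5],[55,18,5]]*np.array(1e-3),B([[557,97],[625,45],[712,295],[772,245]]),0,0,[.35,.2,-2.]))
print("tray",ray(C,[[375,207],[462,197],[468,255],[381,266]],.015),ray(C,[[375,207],[462,197],[468,255],[381,266]],.015).mean(0))
print("plain",ray(C,[[330,186],[290,238],[312,213]],.005),"cup",ray(C,[[437,335]],.073),"scr",ray(C,[[265,150],[372,146]],.006))
E
```

```text
seat (array([ 0.4591,  0.4041, -1.2236]), array([[-0.2832,  0.6158],
       [-0.4682, -0.2111],
       [-0.3398,  0.0268],
       [ 0.7836,  0.0129],
       [ 0.3072, -0.4441]]))
[[0.4756 0.4993 0.01  ]
 [0.5286 0.341  0.01  ]
 [0.4448 0.312  0.01  ]
 [0.3926 0.4716 0.01  ]]
fresh (array([ 0.439 ,  0.191 , -2.4796]), array([[-0.315 , -0.7359],
       [-0.7064, -0.4201],
       [-0.2519,  0.744 ],
       [ 1.274 ,  0.3922]]))
tray [[ 0.6184  0.1172  0.015 ]
 [ 0.6394 -0.0442  0.015 ]
 [ 0.5321 -0.0533  0.015 ]
 [ 0.5108  0.1063  0.015 ]] [0.5752 0.0315 0.015 ]
plain [[0.6586 0.1996 0.005 ]
 [0.5609 0.2718 0.005 ]
 [0.6076 0.2322 0.005 ]] cup [[0.3923 0.0183 0.073 ]] scr [[0.7256 0.3216 0.006 ]
 [0.7358 0.1216 0.006 ]]
```

```bash
R="[0.05,0.17,0.01,0,0,0.048]"; python3 -m pendant '[[0.05,0.17,0.01,0,0,0.048],[0.05,0.17,0.01,0,0,0.048],[0.05,0.17,0.01,0,0,0.048],[0.05,0.17,0.01,0,0,0.048],[0.05,0.17,0.01,0,0,0.048],[0.05,0.17,0.01,0,0,0.048],[0.05,0.17,0.01,0,0,0.048],[0.05,0.17,0.01,0,0,0.048],[0.05,0.17,0.01,0,0,0.048],[0.05,0.17,0.01,0,0,0.048]]' 1
python3 -m pendant '[[0.05,0.17,0.01,0,0,0.048],[0.05,0.17,0.01,0,0,0.048],[0.05,0.17,0.01,0,0,0.048],[0.05,0.17,0.01,0,0,0.048],[0.05,0.17,0.01,0,0,0.048],[0.05,0.17,0.01,0,0,0.048],[0.05,0.17,0.01,0,0,0.048],[0.05,0.17,0.01,0,0,0.048],[0.05,0.17,0.01,0,0,0.048],[0.05,0.17,0.01,0,0,0.048]]'
python3 - <<'E'
from h import *
from bench import ctrl,camera
o=ctrl.get_obs();c=camera("wrist");C=cam(c,o)
np.savez("w1.npz",K=C[0],D=C[1],R=C[2],t=C[3]);cv2.imwrite("pics/w1.png",c["color"])
print(o["eef_pos"],q2R(o["eef_rot"]).as_matrix().round(3),o["q"].round(2),np.array(c["hand_eye"]).round(3),c["fx"])
print(proj(C,[[.459,.404,.05],[.439,.191,.0]]))
E
```

```text
time_s: 1.4
eef_pos: [0.3196, -0.1902, 0.2592]
eef_rot: [-0.0, 0.84, 0.543, 0.0]
wrist_force: [-0.1, -0.5, -0.2]
opening: 1.005
grasp_force: 0.0
time_s: 2.65
eef_pos: [0.4196, 0.1498, 0.2792]
eef_rot: [-0.0, 0.581, 0.814, -0.0]
wrist_force: [1.0, -0.8, 0.8]
opening: 0.998
grasp_force: 0.0
[0.41961988 0.14980325 0.2791819 ] [[-0.326  0.945 -0.   ]
 [ 0.945  0.326 -0.   ]
 [-0.    -0.    -1.   ]] [ 0.08 -0.16  1.87 -0.    1.43 -0.26] [[-0.001 -0.955 -0.297  0.075]
 [ 1.    -0.001 -0.    -0.001]
 [ 0.    -0.297  0.955 -0.134]
 [ 0.     0.     0.     1.   ]] 360.9254284245412
[[467.85863546 -61.55343503]
 [353.37002738 166.77748616]]
```

View pics/w1.png

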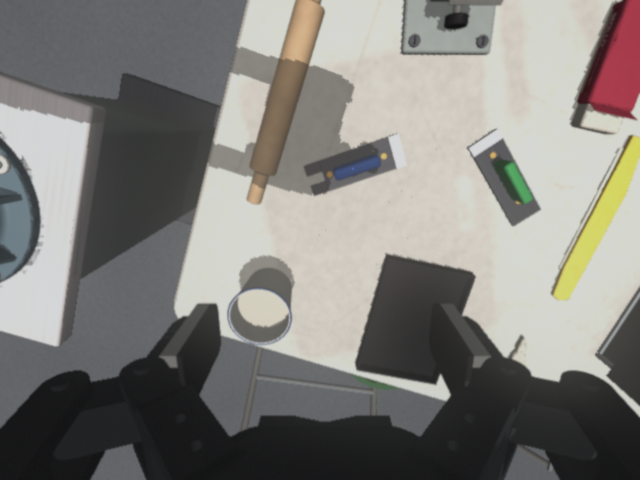

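The wrist view shows the fresh blade at (355,163), with its notch at the left, and the tray corners at (388,254), (474,271), (436,383) and (357,368). Next I work out the pregrasp over the seat.

```bash
cat >> h.py <<'E'
def toolR(Rb): return R.from_matrix(np.c_[-Rb.as_matrix()[:,0],Rb.as_matrix()[:,1],-Rb.as_matrix()[:,2]])
def delta(o,p,Rt):
    """normalised shift and turn in world axes to reach the pose"""
    d=(np.array(p)-o["eef_pos"])/.2; r=(Rt*q2R(o["eef_rot"]).inv()).as_rotvec()/(np.pi/2)
    return np.round(np.r_[d,r],3)
E
python3 - <<'E'
from h import *
from bench import ctrl
d=np.load("w1.npz");C=(d["K"],d["D"],d["R"],d["t"])
print(fit(C,[[-55,-18,5],[-55,18,5],[55,-18,5],[55,18,5]]*np.array(1e-3),np.array([[397,135],[405,164],[305,167],[316,193]],float),0,0,[.44,.19,-2.5]))
t=ray(C,[[388,254],[474,271],[436,383],[357,368]],.015);print(t,t.mean(0))
o=ctrl.get_obs();Rs=seatR(-1.25)
print(delta(o,np.array([.4595,.404,.05])+Rs.apply([0,0,.127]),toolR(Rs)))
E
```

```text
(array([ 0.43980658,  0.19357422, -2.48495266]), array([[ 1.62209338, -2.07982661],
       [ 2.11658992,  0.79404371],
       [-1.71568411, -1.22850599],
       [-2.11493559,  3.0549758 ]]))
[[ 0.51070996  0.1107831   0.015     ]
 [ 0.61560391  0.12411143  0.015     ]
 [ 0.63851605 -0.03659866  0.015     ]
 [ 0.53148916 -0.04851509  0.015     ]] [0.57407977 0.0374452  0.015     ]
[ 0.096  1.558 -0.598 -0.317 -0.107 -0.01 ]
```

```bash
python3 -m pendant '[[0.01,0.156,-0.06,-0.032,-0.011,-0.001],[0.01,0.156,-0.06,-0.032,-0.011,-0.001],[0.01,0.156,-0.06,-0.032,-0.011,-0.001],[0.01,0.156,-0.06,-0.032,-0.011,-0.001],[0.01,0.156,-0.06,-0.032,-0.011,-0.001],[0.01,0.156,-0.06,-0.032,-0.011,-0.001],[0.01,0.156,-0.06,-0.032,-0.011,-0.001],[0.01,0.156,-0.06,-0.032,-0.011,-0.001],[0.01,0.156,-0.06,-0.032,-0.011,-0.001],[0,0,0,0,0,0]]'
python3 - <<'E'
from h import *
from bench import ctrl,camera
o=ctrl.get_obs();c=camera("wrist");C=cam(c,o)
np.savez("w2.npz",K=C[0],D=C[1],R=C[2],t=C[3]);cv2.imwrite("pics/w2.png",c["color"])
Rs=seatR(-1.25);print(delta(o,np.array([.4595,.404,.05])+Rs.apply([0,0,.127]),toolR(Rs)),o["q"].round(2))
print(proj(C,np.array([.4595,.404,.05])+Rs.apply([[.046,0,.01],[.055,.018,.005],[.055,-.018,.005],[-.055,.018,.005],[-.055,-.018,.005]])))
E
```

```text
time_s: 3.95
eef_pos: [0.436, 0.4306, 0.1679]
eef_rot: [0.193, 0.569, 0.787, -0.139]
wrist_force: [0.5, -1.4, 0.0]
opening: 1.004
grasp_force: 0.0
[ 0.017  0.168 -0.04  -0.026 -0.009  0.002] [ 0.8   0.53  1.38 -0.42  1.48  0.57]
[[345.32629843 266.42574263]
 [369.1997461  275.71035216]
 [320.43775982 275.80053107]
 [373.97379239 119.07172743]
 [319.51586074 119.2131447 ]]
```

View pics/w2.png

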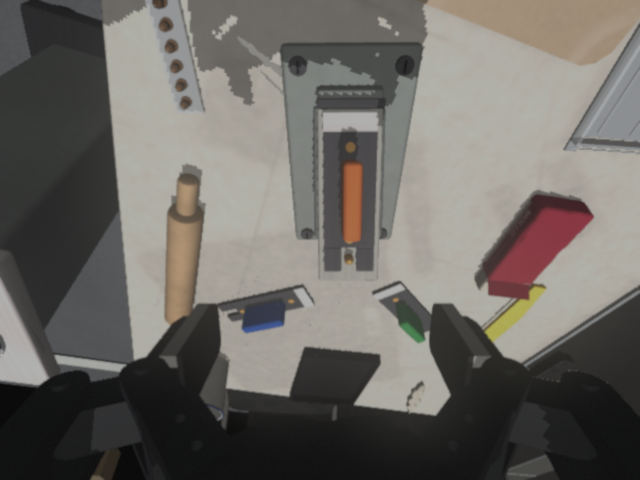

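The worn blade's plate corners are at about (321,109), (380,109), (374,271) and (323,271), and the pin tip is at (348,257).

```bash
python3 - <<'E'
from h import *
a=cv2.imread("pics/w2.png")[75:300,270:430]
cv2.imwrite("pics/w2c.png",np.clip(cv2.resize(a,(426,600),interpolation=cv2.INTER_CUBIC)*1.6,0,255).astype(np.uint8))
E
```

```text
(no output)
```

View pics/w2c.png

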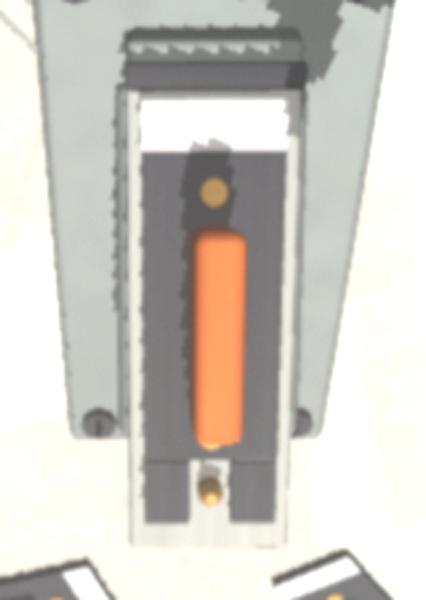

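```bash
python3 - <<'E'
from h import *
from bench import ctrl
np.set_printoptions(precision=4,suppress=True)
d=np.load("w2.npz");C=(d["K"],d["D"],d["R"],d["t"])
U=lambda p:np.array(p)/[2.6625,2.6667]+[270,75]
seatp=fit(C,np.array([[46,0,10],[64,-22,0],[64,22,0]])*1e-3,U([[210,490],[131,545],[286,545]]),.05,1,[.46,.404,-1.25])
pl=fit(C,np.array([[-55,-18,5],[-55,18,5],[55,-18,5],[55,18,5],[-25,-6,35],[-25,6,35],[25,-6,35],[25,6,35]])*1e-3,U([[140,97],[290,97],[144,522],[275,522],[195,237],[246,237],[195,443],[243,443]]),.05,1,[.46,.404,-1.25])
print(seatp,pl)
s=pl[0];Rs=seatR(s[2]);o=ctrl.get_obs();P=np.array([s[0],s[1],.05])
print(delta(o,P+Rs.apply([0,0,.070]),toolR(Rs)),delta(o,P+Rs.apply([0,0,.017]),toolR(Rs)))
E
```

```text
(array([ 0.4594,  0.4113, -1.2424]), array([[ 0.277 ,  1.1646],
       [-0.6012, -0.4112],
       [ 0.3081, -0.8061]])) (array([ 0.4603,  0.4093, -1.2458]), array([[ 0.2876,  1.0001],
       [-0.8033,  0.6383],
       [-0.0939,  0.911 ],
       [ 0.1031,  0.6853],
       [-0.1749, -2.4991],
       [ 0.9389, -2.6191],
       [-0.713 ,  1.6638],
       [ 0.3929,  1.5694]]))
[ 0.063  0.064 -0.293 -0.027 -0.008  0.005] [ 0.105 -0.061 -0.523 -0.027 -0.008  0.005]
```

```bash
python3 -m pendant '[[0.0155,0.013,-0.073,-0.007,-0.002,0.001],[0.0155,0.013,-0.073,-0.007,-0.002,0.001],[0.0155,0.013,-0.073,-0.007,-0.002,0.001],[0.0155,0.013,-0.073,-0.006,-0.002,0.002],[0.0084,-0.025,-0.046,0,0,0],[0.0084,-0.025,-0.046,0,0,0],[0.0084,-0.025,-0.046,0,0,0],[0.0084,-0.025,-0.046,0,0,0],[0.0084,-0.025,-0.046,0,0,0],[0,0,0,0,0,0]]' && python3 -m pendant '[[0,0,0,0,0,0],[0,0,0,0,0,0],[0,0,0,0,0,0],[0,0,0,0,0,0],[0,0,0,0,0,0],[0,0,0,0,0,0],[0,0,0,0,0,0],[0,0,0,0,0,0],[0,0,0,0,0,0],[0,0,0,0,0,0]]' -1
python3 - <<'E'
from h import *
from bench import ctrl
o=ctrl.get_obs();Rs=seatR(-1.246);print(o["eef_pos"],Rs.inv().apply(o["eef_pos"]-np.array([.46,.407,.05])),o["torque"])
print((Rs.inv()*q2R(o["eef_rot"])).as_matrix().round(3))
E
```

```text
time_s: 5.25
eef_pos: [0.458, 0.4139, 0.0659]
eef_rot: [0.21, 0.564, 0.784, -0.151]
wrist_force: [-0.7, -0.1, 0.0]
opening: 1.004
grasp_force: 0.0
time_s: 6.5
eef_pos: [0.4585, 0.4151, 0.0672]
eef_rot: [0.211, 0.564, 0.784, -0.149]
wrist_force: [-0.9, 3.2, 4.2]
opening: 0.129
grasp_force: 60.2
[0.45847599 0.41510051 0.06715753] [0.00150913 0.00114067 0.01894051] [ 0.37431432  0.22258023 -0.09071208]
[[-1.     0.003 -0.001]
 [ 0.003  1.     0.003]
 [ 0.001  0.003 -1.   ]]
```

```bash
python3 -m pendant '[[-0.008,0.024,0.043,0,0,0],[-0.008,0.024,0.043,0,0,0],[-0.016,0.047,0.087,0,0,0],[-0.016,0.047,0.087,0,0,0],[-0.016,0.047,0.087,0,0,0],[0,-0.02,0.1,0,0,0],[0,-0.04,0.1,0,0,0],[0,-0.04,0.1,0,0,0],[0,-0.04,0.1,0,0,0],[0,0,0,0,0,0]]'
python3 - <<'E'
from h import *
from bench import ctrl,camera
o=ctrl.get_obs();Rt=Rz(-1.435)
print(delta(o,[.5745,.0345,.12],toolR(Rt)))
c=camera("scene");cv2.imwrite("pics/s1.png",c["color"][150:420,150:480])
E
```

```text
time_s: 7.75
eef_pos: [0.4466, 0.4244, 0.219]
eef_rot: [0.211, 0.565, 0.784, -0.148]
wrist_force: [0.2, 0.6, -0.9]
opening: 0.128
grasp_force: 59.4
[ 0.64  -1.95  -0.495  0.322  0.08  -0.115]
```

View pics/s1.png

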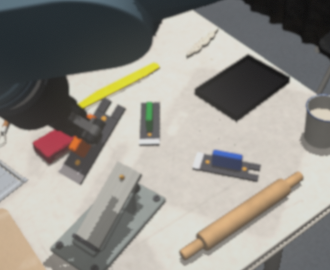

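The worn blade is in the gripper and the seat is empty, with the pin showing. Now I carry the blade to the tray.

```bash
python3 -m pendant '[[0.064,-0.195,-0.02,0.032,0.008,-0.0115],[0.064,-0.195,-0.02,0.032,0.008,-0.0115],[0.064,-0.195,-0.02,0.032,0.008,-0.0115],[0.064,-0.195,-0.02,0.032,0.008,-0.0115],[0.064,-0.195,-0.02,0.032,0.008,-0.0115],[0.064,-0.195,-0.02,0.032,0.008,-0.0115],[0.064,-0.195,-0.02,0.032,0.008,-0.0115],[0.064,-0.195,-0.04,0.032,0.008,-0.0115],[0.064,-0.195,-0.08,0.032,0.008,-0.0115],[0.064,-0.195,-0.1,0.034,0.008,-0.0115]]'
python3 -m pendant '[[0,0,-0.1,0,0,0],[0,0,-0.1,0,0,0],[0,0,-0.1,0,0,0],[0,0,-0.1,0,0,0],[0,0,0,0,0,0],[0,0,0,0,0,0],[0,0,0,0,0,0],[0,0,0,0,0,0],[0,0,0,0,0,0],[0,0,0,0,0,0]]'
python3 - <<'E'
from h import *
from bench import ctrl
o=ctrl.get_obs();print(delta(o,[.5745,.0345,.025],toolR(Rz(-1.435))))
E
```

```text
time_s: 9.05
eef_pos: [0.5737, 0.0334, 0.1433]
eef_rot: [-0.001, 0.656, 0.754, -0.002]
wrist_force: [0.4, 1.0, -0.6]
opening: 0.13
grasp_force: 59.3
time_s: 10.3
eef_pos: [0.5737, 0.0345, 0.0645]
eef_rot: [-0.0, 0.656, 0.755, -0.002]
wrist_force: [-0.2, 0.3, -0.7]
opening: 0.129
grasp_force: 59.3
[ 0.004 -0.    -0.198  0.002 -0.002 -0.002]
```

```bash
python3 -m pendant '[[0,0,-0.06,0,0,0],[0,0,-0.06,0,0,0],[0,0,-0.05,0,0,0],[0,0,-0.02,0,0,0],[0,0,-0.008,0,0,0],[0,0,-0.005,0,0,0],[0,0,-0.005,0,0,0],[0,0,0,0,0,0],[0,0,0,0,0,0],[0,0,0,0,0,0]]'
```

```text
time_s: 11.55
eef_pos: [0.5736, 0.0346, 0.0228]
eef_rot: [-0.0, 0.656, 0.755, -0.002]
wrist_force: [0.1, 0.1, -1.2]
opening: 0.128
grasp_force: 59.3
```

```bash
python3 -m pendant '[[0,0,-0.005,0,0,0],[0,0,-0.003,0,0,0],[0,0,0,0,0,0],[0,0,0,0,0,0],[0,0,0,0,0,0],[0,0,0,0,0,0],[0,0,0,0,0,0],[0,0,0,0,0,0],[0,0,0,0,0,0],[0,0,0,0,0,0]]'; python3 -m pendant '[[0,0,0,0,0,0],[0,0,0,0,0,0],[0,0,0,0,0,0],[0,0,0.0,0,0,0],[0,0,0.0,0,0,0],[0,0,0.08,0,0,0],[0,0,0.12,0,0,0],[0,0,0.15,0,0,0],[0,0,0.15,0,0,0],[0,0,0.15,0,0,0]]' 0.2
python3 - <<'E'
from h import *
from bench import ctrl,camera
o=ctrl.get_obs();c=camera("wrist");cv2.imwrite("pics/w3.png",c["color"])
np.savez("w3.npz",**dict(zip("KDRt",cam(c,o))))
c=camera("top");cv2.imwrite("pics/t3.png",c["color"])
print(delta(o,[.4395,.192,.12],toolR(Rz(-2.48))))
E
```

```text
time_s: 12.8
eef_pos: [0.5737, 0.0345, 0.0217]
eef_rot: [-0.0, 0.656, 0.755, -0.002]
wrist_force: [-3.3, 0.6, 5.6]
opening: 0.129
grasp_force: 60.2
time_s: 14.05
eef_pos: [0.5738, 0.0346, 0.1534]
eef_rot: [0.0, 0.656, 0.755, -0.002]
wrist_force: [-0.2, 0.3, -0.5]
opening: 0.602
grasp_force: 0.0
[-0.671  0.787 -0.167  0.001 -0.002 -0.667]
```

View pics/w3.png

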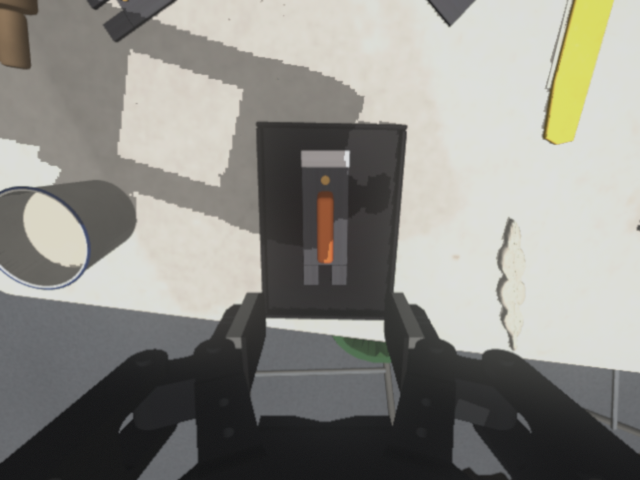

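The worn blade lies flat, grip up, in the middle of the tray. Now the fresh blade.

```bash
python3 -m pendant '[[-0.067,0.079,0,0,0,-0.067],[-0.067,0.079,0,0,0,-0.067],[-0.067,0.079,0,0,0,-0.067],[-0.067,0.079,0,0,0,-0.067],[-0.067,0.079,0,0,0,-0.067],[-0.067,0.079,0,0,0,-0.067],[-0.067,0.079,0,0,0,-0.067],[-0.067,0.079,0,0,0,-0.067],[-0.067,0.079,-0.05,0,0,-0.067],[-0.067,0.079,-0.05,0,0,-0.067]]' 0.4
python3 - <<'E'
from h import *
from bench import ctrl,camera
o=ctrl.get_obs();c=camera("wrist");C=cam(c,o);np.savez("w4.npz",**dict(zip("KDRt",C)))
q=proj(C,[[.4395,.192,.01]])[0];print(q,o["q"].round(2))
x0,y0=int(q[0])-100,max(0,int(q[1])-120);print(x0,y0)
a=c["color"][y0:y0+220,x0:x0+200]
cv2.imwrite("pics/w4c.png",np.clip(cv2.resize(a,None,fx=2.7,fy=2.7,interpolation=cv2.INTER_CUBIC)*1.5,0,255).astype(np.uint8))
E
```

```text
time_s: 15.4
eef_pos: [0.4389, 0.193, 0.1308]
eef_rot: [-0.001, 0.947, 0.321, -0.002]
wrist_force: [-0.6, -0.5, -0.3]
opening: 0.703
grasp_force: 0.0
[326.78997759 233.64477584] [0.16 0.1  1.94 0.   1.11 1.08]
226 113
```

View pics/w4c.png

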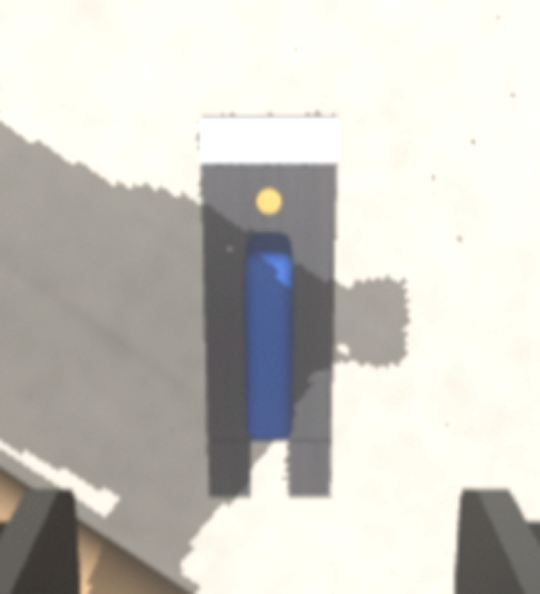

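The fresh blade sits square to the tool; its corners in the crop are (200,116), (340,116), (210,496) and (331,496).

```bash
python3 - <<'E'
from h import *
from bench import ctrl
np.set_printoptions(precision=4,suppress=True)
d=np.load("w4.npz");C=tuple(d[k] for k in "KDRt")
U=lambda p:np.array(p)/2.7+[226,113]
loc=np.array([[-55,-18,5],[-55,18,5],[55,-18,5],[55,18,5]])*1e-3
r=fit(C,loc,U([[200,116],[340,116],[210,496],[331,496]]),0,0,[.44,.19,-2.48]);print(r)
o=ctrl.get_obs();s=r[0];print(delta(o,[s[0],s[1],.0185],toolR(Rz(s[2]))))
# worn in tray check
E
```

```text
(array([ 0.4399,  0.1929, -2.4862]), array([[ 0.3688, -0.3307],
       [-0.3502, -0.4372],
       [-0.246 ,  0.4918],
       [ 0.2238,  0.4782]]))
[ 0.018 -0.006 -0.553 -0.001 -0.005  0.003]
```

```bash
python3 -m pendant '[[0.009,-0.003,-0.09,0,-0.003,0.002],[0.009,-0.003,-0.09,0,-0.002,0.001],[0,0,-0.09,0,0,0],[0,0,-0.09,0,0,0],[0,0,-0.09,0,0,0],[0,0,-0.06,0,0,0],[0,0,-0.03,0,0,0],[0,0,-0.015,0,0,0],[0,0,0,0,0,0],[0,0,0,0,0,0]]'
python3 -c "
from h import *
from bench import ctrl
print(delta(ctrl.get_obs(),[.4399,.1929,.018],toolR(Rz(-2.486))))"
```

```text
time_s: 16.7
eef_pos: [0.4436, 0.1914, 0.0205]
eef_rot: [-0.0, 0.946, 0.325, 0.003]
wrist_force: [-0.5, 0.6, -0.3]
opening: 0.703
grasp_force: 0.0
[-0.018  0.007 -0.013 -0.001  0.003 -0.004]
```

```bash
python3 -m pendant '[[-0.009,0.004,-0.006,0,0.002,-0.002],[-0.009,0.003,-0.005,0,0.001,-0.001],[0,0,0,0,0,0],[0,0,0,0,0,0],[0,0,0,0,0,0],[0,0,0,0,0,0],[0,0,0,0,0,0],[0,0,0,0,0,0],[0,0,0,0,0,0],[0,0,0,0,0,0]]'
python3 -c "
from h import *
from bench import ctrl
print(delta(ctrl.get_obs(),[.4399,.1929,.018],toolR(Rz(-2.486))))"
python3 -m pendant '[[0,0,0,0,0,0],[0,0,0,0,0,0],[0,0,0,0,0,0],[0,0,0,0,0,0],[0,0,0,0,0,0],[0,0,0,0,0,0],[0,0,0,0,0,0],[0,0,0,0,0,0],[0,0,0,0,0,0],[0,0,0,0,0,0]]' -1
python3 -c "
from h import *
from bench import ctrl
o=ctrl.get_obs()
print(delta(o,[.4399,.1929,.018],toolR(Rz(-2.486))),o['eef_pos'])"
```

```text
time_s: 17.95
eef_pos: [0.4396, 0.1928, 0.0179]
eef_rot: [-0.001, 0.946, 0.323, -0.0]
wrist_force: [-0.6, 0.3, 0.7]
opening: 0.701
grasp_force: 0.0
[ 0.002  0.001  0.001 -0.001 -0.001 -0.001]
time_s: 19.2
eef_pos: [0.4398, 0.1928, 0.018]
eef_rot: [-0.001, 0.946, 0.323, 0.0]
wrist_force: [0.3, 0.1, 3.0]
opening: 0.126
grasp_force: 59.1
[ 0.001  0.001 -0.    -0.001 -0.    -0.001] [0.43976245 0.19279136 0.01801249]
```

```bash
python3 -m pendant '[[0,0,0.04,0,0,0],[0,0,0.08,0,0,0],[0,0,0.1,0,0,0],[0,0,0.1,0,0,0.05],[0,0.05,0.12,0,0,0.08],[0,0.05,0.12,0,0,0.08],[0,0.05,0.12,0,0,0.08],[0,0.05,0.12,0,0,0.08],[0,0.05,0.1,0,0,0.08],[0,0,0,0,0,0]]'
python3 -c "
from h import *
from bench import ctrl
o=ctrl.get_obs();Rs=seatR(-1.246)
print(delta(o,np.array([.461,.4074,.05])+Rs.apply([0,0,.098]),toolR(Rs)))"
```

```text
time_s: 20.45
eef_pos: [0.4405, 0.2435, 0.2002]
eef_rot: [-0.0, 0.776, 0.63, 0.001]
wrist_force: [0.0, 0.1, -1.5]
opening: 0.125
grasp_force: 58.5
[ 0.025  1.052 -0.327 -0.338 -0.019  0.33 ]
```

```bash
python3 -m pendant '[[0.0025,0.117,0,-0.038,-0.002,0.037],[0.0025,0.117,0,-0.038,-0.002,0.037],[0.0025,0.117,0,-0.038,-0.002,0.037],[0.0025,0.117,0,-0.038,-0.002,0.037],[0.0025,0.117,-0.04,-0.038,-0.002,0.037],[0.0025,0.117,-0.06,-0.038,-0.002,0.037],[0.0025,0.117,-0.07,-0.038,-0.002,0.037],[0.0025,0.117,-0.08,-0.038,-0.002,0.037],[0.0025,0.117,-0.077,-0.034,-0.002,0.034],[0,0,0,0,0,0]]'
python3 -m pendant '[[0,0,0,0,0,0],[0,0,0,0,0,0],[0,0,0,0,0,0],[0,0,0,0,0,0],[0,0,0,0,0,0],[0,0,0,0,0,0],[0,0,0,0,0,0],[0,0,0,0,0,0],[0,0,0,0,0,0],[0,0,0,0,0,0]]'
python3 - <<'E'
from h import *
from bench import ctrl,camera
np.set_printoptions(precision=4,suppress=True)
o=ctrl.get_obs();Rs=seatR(-1.246);P=np.array([.461,.4074,.05])
print(delta(o,P+Rs.apply([0,0,.098]),toolR(Rs)))
c=camera("wrist");C=cam(c,o);np.savez("w5.npz",**dict(zip("KDRt",C)))
print(proj(C,P+Rs.apply([[.046,0,.01],[.064,-.022,0],[.064,.022,0]])))
a=c["color"][100:340,240:440]
cv2.imwrite("pics/w5c.png",np.clip(cv2.resize(a,None,fx=2.5,fy=2.5,interpolation=cv2.INTER_CUBIC)*1.5,0,255).astype(np.uint8))
E
```

```text
time_s: 21.7
eef_pos: [0.4419, 0.4533, 0.1284]
eef_rot: [0.209, 0.563, 0.784, -0.156]
wrist_force: [-0.3, -0.2, -1.5]
opening: 0.123
grasp_force: 58.7
time_s: 22.95
eef_pos: [0.4441, 0.4534, 0.1325]
eef_rot: [0.21, 0.564, 0.784, -0.153]
wrist_force: [-1.2, -0.1, -1.5]
opening: 0.126
grasp_force: 58.7
[ 0.006  0.002  0.012  0.002 -0.002  0.001]
[[328.364  315.0148]
 [297.9013 330.1858]
 [358.5882 330.335 ]]
```

View pics/w5c.png

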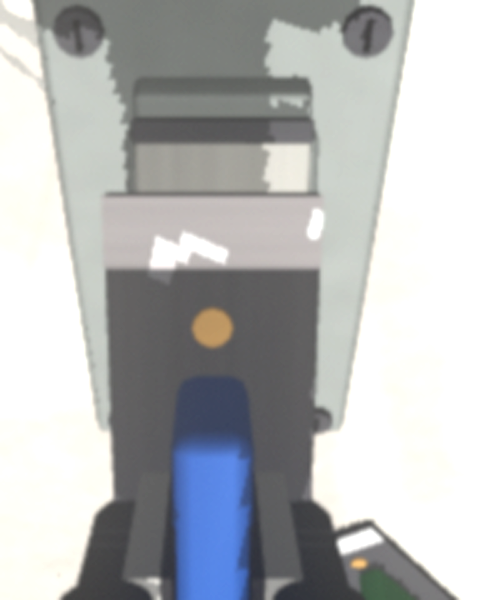

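The blade is square over the seat. The ledge's top edge is at crop row 143, x 133 to 314, and the blade's plain end is at row 195, x 104 to 323. From these I'll compute the remaining offset.

```bash
python3 - <<'E'
from h import *
from bench import ctrl
np.set_printoptions(precision=4,suppress=True)
o=ctrl.get_obs();d=np.load("w5.npz");C=tuple(d[k] for k in "KDRt")
U=lambda p:np.array(p)/2.5+[240,100]
Rs=seatR(-1.246);P=np.array([.461,.4074,.05])
T=q2R(o["eef_rot"]);Rb=R.from_matrix(np.c_[-T.as_matrix()[:,0],T.as_matrix()[:,1],-T.as_matrix()[:,2]])
B=o["eef_pos"]-Rb.apply([0,0,.018])
print("tcp in seat",Rs.inv().apply(B-P),(Rs.inv()*Rb).as_rotvec())
print("blade end pred",proj(C,B+Rb.apply([[-.055,-.018,.005],[-.055,.018,.005]])),"obs",U([[104,195],[323,195]]))
print("ledge pred",proj(C,P+Rs.apply([[-.0575,-.022,.008],[-.0575,.022,.008],[-.064,-.022,.008]])),"obs",U([[133,143],[314,143],[133,118]]))
d=np.load("w2.npz");C=tuple(d[k] for k in "KDRt")
V=lambda p:np.array(p)/[2.6625,2.6667]+[270,75]
print("w2 ledge",proj(C,P+Rs.apply([[-.0575,-.022,.008],[-.0575,.022,.008],[-.064,-.022,.008]])),"obs",V([[122,89],[303,89],[122,62]]))
print("w2 blade/pin/seat end",proj(C,P+Rs.apply([[-.055,-.018,.005],[-.055,.018,.005],[.055,-.018,.005],[.055,.018,.005],[.046,0,.01],[.064,-.022,0],[.064,.022,0]])),"obs",V([[140,97],[290,97],[144,522],[275,522],[210,490],[131,545],[286,545]]))
E
```

```text
tcp in seat [-0.0011 -0.0015  0.0779] [-0.0048 -0.0018  0.0002]
blade end pred [[282.0504 180.3052]
 [370.5812 180.2571]] obs [[281.6 178. ]
 [369.2 178. ]]
ledge pred [[292.369  160.3807]
 [365.292  160.3879]
 [292.0785 149.313 ]] obs [[293.2 157.2]
 [365.6 157.2]
 [293.2 147.2]]
w2 ledge [[316.7052 110.9622]
 [384.8347 110.5251]
 [316.5883 100.2706]] obs [[315.8216 108.3746]
 [383.8028 108.3746]
 [315.8216  98.2497]]
w2 blade/pin/seat end [[322.9609 115.3498]
 [377.8736 115.0001]
 [324.0462 273.4589]
 [373.1756 273.2404]
 [349.1651 263.8827]
 [318.848  282.4456]
 [377.3161 282.1923]] obs [[322.5822 111.3745]
 [378.9202 111.3745]
 [324.0845 270.7476]
 [373.2864 270.7476]
 [348.8732 258.7477]
 [319.2019 279.3724]
 [377.4178 279.3724]]
```

```bash
cat > t.py <<'E'
import sys
from h import *
from bench import ctrl
Rs=seatR(-1.246);P=np.array([.461,.4074,.05])+Rs.apply([-.0005,.0005,0])
o=ctrl.get_obs();h=float(sys.argv[1])
print("to go",delta(o,P+Rs.apply([0,0,.018+h]),toolR(Rs)),"in seat mm",(Rs.inv().apply(o["eef_pos"]-P)*1e3-[0,0,18]).round(2),"F seat",Rs.inv().apply(o["wrist_force"]).round(1))
E
python3 t.py .014
```

```text
to go [ 0.061 -0.151 -0.275  0.002 -0.002  0.001] in seat mm [-0.67 -1.87 77.88] F seat [-0.9  0.5 -1.3]
```

```bash
python3 -m pendant '[[0.01,-0.025,-0.046,0,0,0],[0.01,-0.025,-0.046,0.001,-0.001,0],[0.01,-0.025,-0.046,0.001,-0.001,0.001],[0.01,-0.025,-0.046,0,0,0],[0.01,-0.025,-0.046,0,0,0],[0.01,-0.025,-0.045,0,0,0],[0,0,0,0,0,0],[0,0,0,0,0,0],[0,0,0,0,0,0],[0,0,0,0,0,0]]'; python3 t.py .014; python3 t.py 0.003
```

```text
time_s: 24.25
eef_pos: [0.4562, 0.4237, 0.0779]
eef_rot: [0.21, 0.564, 0.784, -0.151]
wrist_force: [0.6, -0.1, -1.0]
opening: 0.127
grasp_force: 58.7
to go [ 0.    -0.003 -0.002 -0.     0.     0.   ] in seat mm [-0.29  0.12 14.62] F seat [-0.2  0.5 -1. ]
to go [ 0.009 -0.029 -0.05  -0.     0.     0.   ] in seat mm [-0.29  0.12 14.62] F seat [-0.2  0.5 -1. ]
```

```bash
python3 -m pendant '[[0.002,-0.005,-0.01,0,0,0],[0.002,-0.006,-0.01,0,0,0],[0.002,-0.006,-0.01,0,0,0],[0.002,-0.006,-0.01,0,0,0],[0.001,-0.006,-0.01,0,0,0],[0,0,0,0,0,0],[0,0,0,0,0,0],[0,0,0,0,0,0],[0,0,0,0,0,0],[0,0,0,0,0,0]]'; python3 t.py 0.003;python3 t.py 0
```

```text
time_s: 25.5
eef_pos: [0.4579, 0.4176, 0.0675]
eef_rot: [0.21, 0.564, 0.784, -0.151]
wrist_force: [-0.6, 1.3, -1.2]
opening: 0.127
grasp_force: 58.7
to go [ 0.001  0.002  0.002 -0.    -0.     0.   ] in seat mm [ 0.04 -0.21  2.51] F seat [-1.9 -0.1 -0.3]
to go [ 0.003 -0.005 -0.011 -0.    -0.     0.   ] in seat mm [ 0.04 -0.21  2.51] F seat [-1.9 -0.1 -0.3]
```

```bash
python3 -m pendant '[[0.001,-0.002,-0.004,0,0,0],[0.001,-0.002,-0.004,0,0,0],[0.001,-0.002,-0.004,0,0,0],[0,0,0,0,0,0],[0,0,0,0,0,0],[0,0,0,0,0,0],[0,0,0,0,0,0],[0,0,0,0,0,0],[0,0,0,0,0,0],[0,0,0,0,0,0]]'; python3 t.py 0
```

```text
time_s: 26.75
eef_pos: [0.4582, 0.417, 0.0665]
eef_rot: [0.21, 0.564, 0.784, -0.151]
wrist_force: [-3.4, 1.2, 7.0]
opening: 0.13
grasp_force: 59.9
to go [ 0.001 -0.003 -0.006 -0.001  0.     0.   ] in seat mm [ 0.07 -0.04  1.28] F seat [ 1.6 -2.9  7.2]
```

Contact came at 7 N with no earlier stop on the pin, so the notch is round it. I release and back off along the normal.

```bash
python3 -m pendant '[[0,0,0,0,0,0],[0,0,0,0,0,0],[0,0,0,0,0,0],[0,0,0,0,0,0],[0,0,0,0,0,0],[-0.004,0.012,0.022,0,0,0],[-0.016,0.047,0.087,0,0,0],[-0.016,0.047,0.087,0,0,0],[-0.016,0.047,0.087,0,0,0],[-0.016,0.047,0.087,0,0,0]]' 0.2
python3 -m pendant '[[-0.008,0.024,0.044,0,0,0],[0,0,0,0,0,0],[0,0,0,0,0,0],[0,0,0,0,0,0],[0,0,0,0,0,0],[0,0,0,0,0,0],[0,0,0,0,0,0],[0,0,0,0,0,0],[0,0,0,0,0,0],[0,0,0,0,0,0]]'
python3 - <<'E'
from h import *
from bench import ctrl,camera
np.set_printoptions(precision=2,suppress=True)
o=ctrl.get_obs();Rs=seatR(-1.246);P=np.array([.461,.4074,.05])+Rs.apply([-.0005,.0005,0])
for n in("wrist","top"):
    c=camera(n);C=cam(c,o);a=c["color"];hsv=cv2.cvtColor(a,cv2.COLOR_BGR2HSV)
    m=((hsv[...,0]>95)&(hsv[...,0]<125)&(hsv[...,1]>130)&(hsv[...,2]>50)).astype(np.uint8)
    q=proj(C,P+Rs.apply([0,0,.03]))[0].astype(int); w=np.zeros_like(m);w[q[1]-60:q[1]+60,q[0]-40:q[0]+40]=1
    k,_,st,ce=cv2.connectedComponentsWithStats(m*w);i=1+np.argmax(st[1:,4]);print(n,st[i],ce[i])
    print(" pred grip top",proj(C,P+Rs.apply(np.array([[-25,-6,35],[-25,6,35],[25,-6,35],[25,6,35],[0,0,35]])*1e-3)).round(1).tolist())
    if n=="wrist":
        g=cv2.cvtColor(a,cv2.COLOR_BGR2GRAY);L=proj(C,P+Rs.apply([[-.0575,.012,.008],[-.055,.012,.005],[-.043,.012,.005],[.055,.012,.005],[.064,.012,0]]));print(L)
        x=int(L[:,0].mean());print("col",x,[ (r,int(g[r,x-1:x+2].mean())) for r in list(range(int(L[0,1])-14,int(L[2,1])+6))+list(range(int(L[3,1])-8,int(L[4,1])+4))])
E
```

```text
time_s: 28.0
eef_pos: [0.4447, 0.4574, 0.1409]
eef_rot: [0.21, 0.564, 0.784, -0.15]
wrist_force: [-1.2, -1.0, 0.7]
opening: 0.603
grasp_force: 0.0
time_s: 29.25
eef_pos: [0.4433, 0.4612, 0.1479]
eef_rot: [0.21, 0.564, 0.784, -0.151]
wrist_force: [0.8, 0.3, 0.6]
opening: 0.6
grasp_force: 0.0
wrist [ 317  216   17   71 1119] [325.01 249.85]
 pred grip top [[316.2, 214.3], [336.0, 214.3], [316.8, 290.0], [335.4, 290.0], [326.1, 253.4]]
[[344.5  155.78]
 [344.21 159.32]
 [343.94 177.65]
 [342.   309.34]
 [341.55 316.71]]
col 343 [(141, 85), (142, 82), (143, 75), (144, 63), (145, 65), (146, 73), (147, 75), (148, 75), (149, 76), (150, 76), (151, 77), (152, 78), (153, 82), (154, 93), (155, 100), (156, 102), (157, 107), (158, 136), (159, 170), (160, 178), (161, 178), (162, 178), (163, 179), (164, 179), (165, 179), (166, 179), (167, 180), (168, 179), (169, 178), (170, 178), (171, 177), (172, 178), (173, 178), (174, 178), (175, 172), (176, 151), (177, 110), (178, 83), (179, 78), (180, 77), (181, 77), (182, 78), (301, 82), (302, 82), (303, 82), (304, 82), (305, 82), (306, 83), (307, 92), (308, 121), (309, 149), (310, 156), (311, 157), (312, 157), (313, 157), (314, 156), (315, 159), (316, 165), (317, 166), (318, 166), (319, 167)]
top [185 287  32  15 224] [200.5  293.47]
 pred grip top [[185.4, 302.1], [183.4, 295.3], [206.3, 294.3], [204.2, 287.3], [194.7, 294.8]]
```

```bash
python3 -c "
from bench import ctrl
print(ctrl.hand_in())"
```

```text
the job is handed in; nothing more can be done
None
```

The worn blade lies flat, grip up, in the tray, and the fresh blade is on the seat with its notch over the pin and released; I handed the job in at about 29 s, but no verdict came back (last check put the fresh blade within about 1 mm along the slope; I moved nothing else, though I didn't re-measure the other items).

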